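# Spread the candling lamp's retaining ring and hold it at the groove

## Task

Take the red-handled ring pliers off their wooden rest, reach their two bent-down tips into the gap of the retaining ring that lies on its seat, squeeze the handles right home so that the ring spreads, and lift it off with the pliers, never with the bare fingers. Slide the spread ring down over the steel pivot post of the black candling lamp until it is level with the dark groove just above the brass washer, and finish there still holding: handles squeezed home, ring spread and level around the groove, neither resting on the washer nor pushed against the post, so that I can check it before it is let go. Leave the lamp's swing arm, the eggs, the bulb, the egg lifter and the tally counter where they are.

Things in the scene. Friction and masses are not known exactly. Their poses are not given: they have to be found in the camera images.
- pliers: Circlip pliers lying level on the rest, 170 g. Origin on the pivot, mid thickness; x to the tips, z up. This body is the right (-y) lever with the pivot; the left lever turns on it: squeezed by q (joint plier_lever), the middle line is this x axis turned by +q/2. Steel jaws reach forward to x = 62 mm, tips bent straight down there. Squeezing the handles moves the tips APART
- pliers_grip (a point): where to take both handles together from above, a finger outside each: on the middle line at rest, 55 mm behind the pivot, mid thickness. Here the red handles (14 mm high, 8 mm thick, from 22 to 92 mm behind the pivot, splayed 0.1 rad each) measure 65 mm over all at rest, about 32 mm squeezed home. Centre of mass about 43 mm behind the pivot
- plier_lever (a joint): angle between the levers: 0 at rest (tips together), 0.60 squeezed home against the stop. Held lightly at about 0.1 (59 mm over the handles) the tips still fit the ring's gap with 2 mm to spare each side. A return spring: about 10 N on each handle at the grip to start, 16 N at the stop, some 7 N more with the ring on the tips
- pin_l (a point): left tip of the pliers, 62 mm from the pivot, 3 mm left of the middle line at rest, 21 mm squeezed home: mid length of its upright round pin, 4 mm thick, 24.5 mm below the pliers' mid plane. The pin is bare 4.5 mm up and 5 mm down from here; above is a shoulder 7 by 6 mm, below a toe 2 mm thick that sticks out 1.5 mm outwards
- pin_r (a point): right tip of the pliers, mirror image of pin_l
- ring: Steel retaining ring lying flat and loose on its seat, gap towards its -x. Origin at the centre of the unspread circle, mid thickness; z up. 4 mm thick, inner diameter 28, outer 40 mm, 29 g. Two arms spring open on the back bow (+x) and end in hook lugs, about 22 mm apart. The pins are lowered into this gap and press the lugs apart
- lug_l (a point): left (+y) lug of the ring: where the left pin's axis comes to sit in its V notch, at x = -13.9, y = +13.0 mm of the ring unspread, mid thickness; the notch opens towards the other lug. Spread by 0.28 rad it lies at about x = -12, y = +20.5 mm
- lug_r (a point): right lug, mirror image of lug_l
- ring_arm_l (a joint): how far the left arm of the ring is sprung open, rad: 0 free; about 0.28 with the pliers squeezed home. From about 0.2 on the ring passes the post
- ring_arm_r (a joint): the same for the right arm
- ring_eye (a point): point of ring 4 mm from its origin towards the gap (x = -4), mid thickness: the post's axis passes here when the spread ring has even room all round (about 2 mm)
- ring_seat: fixed seat of the ring: blue plate 85 by 70 by 10 mm with a white block (x -7 to +22, y -25 to +25 mm) whose top at z = 40 mm carries the ring; a brass spigot 18 mm across stands 3.5 mm above that inside the ring. Origin under the plate's centre; the lugs overhang the block on its -x side, free below down to the plate
- cradle: fixed wooden rest of the pliers, origin on the bench under their pivot, x to the tips: plate 150 by 90 by 8 mm, a bar 49 mm high and 80 mm wide under the handle ends (82 to 92 mm behind the pivot), a block 52 mm high under the jaws (x = 23 to 37) with cheeks to 61 mm height beside them. Only the plate lies below and beside the handles between these
- lamp: fixed candling lamp. Origin under its round base, 130 mm across; pillar, then the hub of the swing arm (52 mm across, z = 95 to 113 mm), a brass washer 38 mm across (top at z = 120 mm) and the upright steel pivot post, 30 mm across, to z = 138 mm with a chamfered end
- groove (a point): on the post's axis at the middle of the dark groove (5 mm wide, z = 122.5 to 127.5 mm; this point 125 mm above the bench)
- post_top (a point): centre of the post's top end, 138 mm above the bench
- lamp_head (a point): centre of the open rim of the lamp's black can head, 88 mm across, 135 mm above the bench, 172 mm from the post at the end of the swing arm, which turns freely if pushed
- egg1: speckled brown ceramic dummy egg, 45 mm across, 57 mm tall, standing on its flattened end; origin underneath
- egg2: a second such egg
- bulb: squat amber bulb standing on its brass cap, 54 mm across, 72 mm tall; origin underneath
- counter: aluminium tally counter, 46 by 50 by 32 mm; origin underneath
- lifter: yellow plastic egg lifter with a black suction cup, 145 mm long, lying flat; origin underneath

How it is judged (in metres and radians):
On the way:
1. the ring is spread on the squeezed pliers and lifted clear of its seat (height (world z) of ring above 0.055 m and value of joint plier_lever above 0.45 rad and value of joint each of ring_arm_l, ring_arm_r above 0.18 rad and contact force between pliers and ring above 1.5 N), for 0.2 s.
At the end, for the whole second after the job is handed in: Fingers grip the pliers, squeezed past 0.45 rad; they hold the ring, arms sprung past 0.18 rad, still, tilted under 0.12 rad, its eye within 5 mm of the post axis and 2.2 mm below to 2.5 mm above mid groove; ring and pliers press on the lamp with under 4 N each (z of ring_eye in the frame of groove between -0.0022 and 0.0025 m and horizontal distance between ring_eye and groove below 0.005 m and angle between ring's own z axis and vertical below 0.12 rad and value of joint each of ring_arm_l, ring_arm_r above 0.18 rad and value of joint plier_lever above 0.45 rad and contact force between pliers and ring above 1.5 N and contact force between the fingers and pliers above 4 N and contact force between each of ring, pliers and lamp below 4 N and linear speed of ring below 0.02 m/s); the arm keeps its last pose, push and grip.
It fails at once if the fingers touch the ring (contact force between the fingers and ring above 0.5 N).
It fails at once if the lamp's swing arm is knocked round (head moved over 30 mm) (distance of lamp_head from where it was at the start of the episode above 0.03 m).
It fails at once if an egg, the bulb, the lifter or the counter is moved over 30 mm (distance of any of egg1, egg2, bulb, counter, lifter from where it was at the start of the episode above 0.03 m).
It also fails if it takes over 46 s, if anything falls off the work surface, if the arm or the gripper's body presses on something with over 40 N, if the wrist force passes 120 N, or if a joint passes its speed limit or range.

## Robot

A 6-joint arm with a two-finger parallel gripper is mounted at the origin on the work surface. World frame = base frame: x ahead of the robot, y to its left, z up, the work surface at z = 0. Lengths are in m, angles in degrees, forces in N, time in s.
With the tool pointing down it reaches from about 0.375 to 0.975 m from the base axis. Payload 3.8 kg.
Tool frame: the origin (TCP) lies on the mounting face of the last link; the fingertips stand 173 mm ahead of it and the grasp point (between the pads) lies 155 mm ahead of it (tip_extent is the distance from the TCP to the fingertips, in m); z points along the fingers, x is the direction in which the jaws open and shut, and the axes are right-handed (so a half turn about z gives the same grasp; the last joint's range is limited). The gripper opens to 85 mm and grips with 20 to 120 N. Pads are 22 mm wide; open, the fingers measure 114 mm over their backs; the gripper's body (76 mm by 85 mm) begins 54 mm behind the grasp point. The pads swing forward as they close: fully open they stand 13 mm farther back than shut.
Start: joints at [72.714, 15.12, 91.902, -0, 72.978, -2.114], TCP at [0.177, 0.651, 0.405] pointing down, gripper open.
Joint ranges: [-150.88, 150.88], [-54.13, 125.18], [17.81, 147.31], [-75.09, 255.09], [0, 152.58], [-146.25, 146.25]. Speed limits (degrees/s): [147.25, 147.25, 180, 180, 180, 180].

## Interface

Orientations are given as [roll, pitch, yaw] about the fixed x, y, z axes, in that order (R = Rz(yaw) Ry(pitch) Rx(roll)).
In Python, from bench import * gives the robot as it stands. The module is installed in compiled form; this text tells all that it offers.
- The arm moves only by the shell command python3 -m jog 'ROWS' [OPENING] [FORCE]. ROWS is JSON, a list of rows, each a list of 2 entries, a list of its own where there are three numbers: the shift along the tool's x, y, z in cm, then the turn, a rotation vector about the tool's x, y, z in degrees. A call has 1 to 10 rows; each row shifts and turns the commanded pose from where the row before left it, along the tool's axes as they then stand; what a row does not reach is not made up. A row lasts 1/8 s, in which the tool goes at most 62.5 mm and 10.7 degrees, less where a joint would pass 70% of its speed; a pose out of reach is approached as far as the arm can. A call with a gripper value outside its range is refused whole. OPENING is the finger opening in cm, from 0 to 8.54, set as the call begins (- or left out, the last holds). The fingers move at their own pace and stop on an object; FORCE is the grip in N (left out, the last holds). Time passes only in rows, so rows that do not move let the fingers close. It gives the time, the measured TCP pose, the force and the opening at its end, in the units of the state.
- read_state(): the state, without advancing time (a new reading comes with each control period).
- grab_frame(name): name is "scene" or "side" or "wrist"; returns (picture, depth): 400x640x3 uint8, red, green, blue; 400x640 float32, m along the optical axis (not along the pixel's ray), 0 where there is no reading.
- calibration(name): a dict with "K" (3x3 intrinsics, pixels), "T" (4x4, takes a point from camera to world coordinates). Camera axes: x right, y down, z forward; pixel columns grow to the right and rows downward; lengths in m; the calibration is good to about 2 mm. The wrist camera is an equidistant fisheye: a pixel r from the principal point sees the ray r / f radians off the axis. A picture is of the moment at which its call begins: read the wrist's pose just before it. calibration takes no time and is no camera call; for the wrist camera it gives the pose at the moment of the call.
- sign_off(): hands the job in, once; it reports no verdict.
The state is a dict: "time_s": time; "joint_positions": joint angles; "qvel": joint speeds; "tau": joint torques, N m; "tcp_pos": TCP position; "tool_rot": TCP orientation; "wrist_force": force on the tool from outside, world axes, zero at the start; "torque": the same for the moment, N m; "opening": opening from 0.0 (shut) to 1.0 (fully open).
Only numpy, scipy, OpenCV 4.12 (cv2) and the standard library are available. Lean on these libraries where they do the work, as an engineer would, in place of code of your own. Each camera call takes 0.05 s, during which the arm holds its last target. There are 200 camera calls.

## Working session

There is one attempt and no reset: what is moved stays moved. The work goes in short steps, Python scripts to look and compute and a shell command to move; the robot and the scene stay as the last step left them, time stands still between calls to the robot, and variables do not carry over. Pictures are saved under pics/ and viewed, about 8 in all and at most 12, crops included, and the job is handed in when it is done.

```bash
mkdir -p pics
cat > h.py <<'E'
from bench import *
import numpy as np, cv2
from scipy.spatial.transform import Rotation as R
def cloud(name):
    im,d=grab_frame(name); c=calibration(name); K=c["K"];T=c["T"]
    v,u=np.mgrid[0:400,0:640]
    x=(u-K[0][2])/K[0][0]*d; y=(v-K[1][2])/K[1][1]*d
    P=np.stack([x,y,d],-1)@np.array(T)[:3,:3].T+np.array(T)[:3,3]
    P[d==0]=np.nan
    return im,d,P
E
python3 - <<'E'
from h import *
print(read_state())
a=[]
for n in("scene","side"):
    im,d,P=cloud(n); np.savez("pics/"+n,im=im,P=P); a.append(im)
    print(n,calibration(n))
    cv2.imwrite(f"pics/{n}0.png",im[:,:,::-1])
E
```

```text
{'time_s': 0.0, 'joint_positions': array([ 7.27147439e+01,  1.51696056e+01,  9.19819952e+01,  2.52759722e-03,
        7.29764931e+01, -2.11414505e+00]), 'qvel': array([-0.00746746, -0.03991954, -0.05498681,  0.02062441,  0.00745249,
        0.02083156]), 'tau': array([ 9.63641869e-04, -5.15109444e+01, -3.67310429e+01, -9.28027362e-05,
        1.31993688e-02,  3.06406480e-05]), 'tcp_pos': array([0.17654085, 0.65114823, 0.40334934]), 'tool_rot': array([-1.79992861e+02,  1.27917591e-01,  7.48281543e+01]), 'wrist_force': array([0.38218796, 0.30921079, 0.70455824]), 'torque': array([-0.03988161, -0.01330685, -0.00121805]), 'opening': 1.000351019871789}
scene {'K': array([[396.8452203 ,   0.        , 310.0376093 ],
       [  0.        , 396.8452203 , 194.83640167],
       [  0.        ,   0.        ,   1.        ]]), 'T': array([[ 0.69317806,  0.61835855, -0.37031998,  0.97735198],
       [ 0.7207656 , -0.59393305,  0.357408  , -0.37262322],
       [ 0.00106102, -0.51466129, -0.85739293,  1.03295061],
       [ 0.        ,  0.        ,  0.        ,  1.        ]])}
side {'K': array([[375.45485046,   0.        , 323.97834196],
       [  0.        , 375.45485046, 206.21006541],
       [  0.        ,   0.        ,   1.        ]]), 'T': array([[ 0.9954992 , -0.05915137,  0.07404366,  0.50841203],
       [-0.09340544, -0.74450668,  0.66104858, -0.60168782],
       [ 0.01602407, -0.66498941, -0.74668086,  0.79080899],
       [ 0.        ,  0.        ,  0.        ,  1.        ]])}
```

View pics/scene0.png

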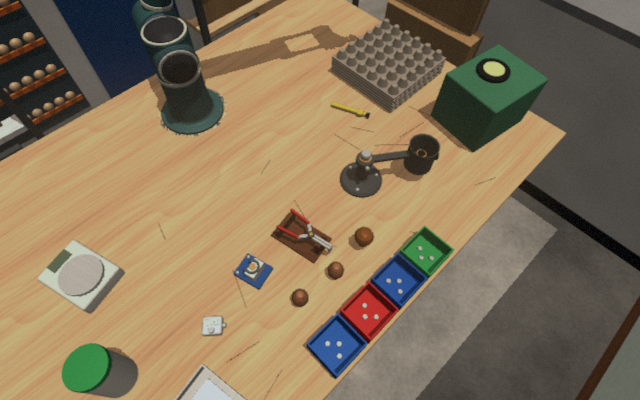

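View pics/side0.png

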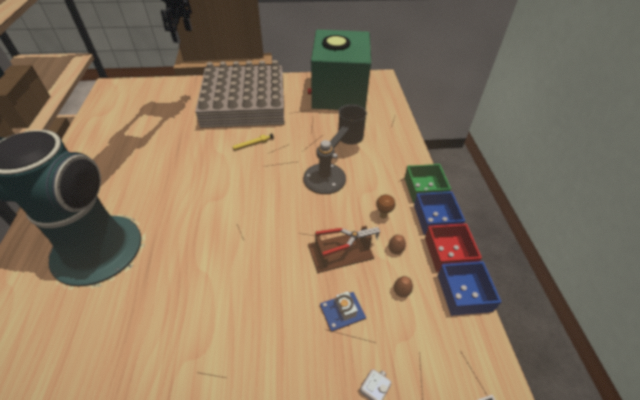

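The scene view shows the pliers at about (305,233), ring seat (253,269), lamp post (366,155), its head (422,152), eggs (300,297) and (335,269), bulb (364,236). The side view agrees: pliers (347,243), seat (343,310), lamp (325,165).

```bash
cat > m1.py <<'E'
from h import *
for n,boxes in dict(scene=dict(pl=(270,205,340,265),seat=(230,248,275,292),lamp=(340,140,385,200)),side=dict(pl=(310,222,385,270),seat=(315,290,370,330),lamp=(300,135,350,195))).items():
    f=np.load(f"pics/{n}.npz"); im=f["im"].astype(int);P=f["P"]
    for k,(a,b,c,d) in boxes.items():
        I=im[b:d,a:c].reshape(-1,3);Q=P[b:d,a:c].reshape(-1,3)
        r,g,bl=I.T
        if k=="pl":
            m=(r>110)&(g<60)&(bl<60)&(Q[:,2]>.03); q=Q[m]; print(n,"red",m.sum(),q.mean(0),np.nanpercentile(q[:,2],[5,50,95]))
            m=(Q[:,2]>.062)&(abs(r-g)<25)&(r>90); q=Q[m]; print(" steel",m.sum(),np.nanmean(q,0))
            m=(Q[:,2]>.004)&(Q[:,2]<.016); q=Q[m]; print(" plate",m.sum(),cv2.minAreaRect(q[:,:2].astype(np.float32)*1000))
        if k=="seat":
            m=(bl>r+30)&(Q[:,2]>.004)&(Q[:,2]<.018); q=Q[m]; print(n,"blue",m.sum(),q.mean(0),cv2.minAreaRect(q[:,:2].astype(np.float32)*1000))
            m=(Q[:,2]>.034)&(Q[:,2]<.05); q=Q[m]; print(" top",m.sum(),q.mean(0),cv2.minAreaRect(q[:,:2].astype(np.float32)*1000))
        if k=="lamp":
            m=(Q[:,2]>.13)&(Q[:,2]<.145);q=Q[m];print(n,"top",m.sum(),q.mean(0),cv2.minAreaRect(q[:,:2].astype(np.float32)*1000))
            m=(Q[:,2]>.004)&(Q[:,2]<.03);q=Q[m];print(" base",m.sum(),q.mean(0),cv2.minAreaRect(q[:,:2].astype(np.float32)*1000))
E
python3 m1.py
python3 - <<'E'
import numpy as np,cv2
o=[]
for n,(x,y) in dict(scene=(225,200),side=(290,215)).items():
    im=np.load(f"pics/{n}.npz")["im"]
    o.append(cv2.resize(im[y:y+100,x:x+130],None,fx=3,fy=3,interpolation=2))
cv2.imwrite("pics/crop.png",np.hstack(o)[:,:,::-1])
E
```

```text
scene red 103 [ 0.59493787 -0.07216827  0.06163768] [0.05729949 0.06194725 0.06515492]
 steel 22 [ 0.65345869 -0.04946542  0.06318143]
 plate 1025 ((611.4345092773438, -41.91441345214844), (198.66348266601562, 186.33738708496094), 48.32850646972656)
scene blue 407 [ 0.60429265 -0.22652053  0.01008962] ((599.6159057617188, -222.5232696533203), (84.13379669189453, 67.07962036132812), 16.333370208740234)
 top 230 [ 0.60694772 -0.21985455  0.04168631] ((602.4544067382812, -220.64340209960938), (39.392887115478516, 51.03076171875), 18.67581558227539)
scene top 80 [0.60148437 0.20860224 0.13636603] ((600.4249267578125, 209.91848754882812), (28.300397872924805, 30.013591766357422), 38.906898498535156)
 base 993 [0.60667489 0.20118854 0.01388296] ((575.9847412109375, 240.8273468017578), (139.59579467773438, 232.88702392578125), 40.68989562988281)
side red 26 [ 0.59434598 -0.0908421   0.0594379 ] [0.05748827 0.05915371 0.06214315]
 steel 18 [ 0.64836931 -0.05479597  0.06344233]
 plate 1240 ((612.2111206054688, -60.10235595703125), (150.01849365234375, 91.98880767822266), 11.593749046325684)
side blue 456 [ 0.59251753 -0.23188078  0.00940845] ((597.7470703125, -224.07583618164062), (79.8956527709961, 65.43389892578125), 15.846392631530762)
 top 319 [ 0.60282698 -0.22352446  0.04112586] ((598.9336547851562, -222.45413208007812), (40.22965621948242, 52.077030181884766), 17.415489196777344)
side top 69 [0.596865   0.20462619 0.13577496] ((596.8336791992188, 206.229248046875), (27.422866821289062, 27.6357479095459), 17.792369842529297)
 base 891 [0.59513987 0.19215379 0.0133331 ] ((596.9598388671875, 204.22625732421875), (122.03475952148438, 126.40499877929688), 86.06271362304688)
```

View pics/crop.png

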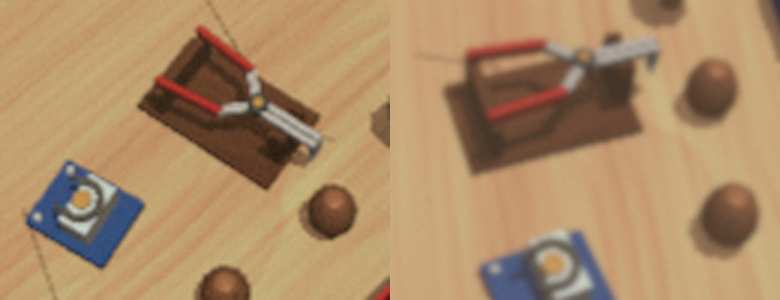

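```bash
python3 - <<'E'
from h import *
s=read_state();c=calibration("wrist");print(c["K"])
T=np.eye(4);T[:3,:3]=R.from_euler("xyz",s["tool_rot"],degrees=True).as_matrix();T[:3,3]=s["tcp_pos"]
print(np.round(np.linalg.inv(T)@c["T"],4))
E
python3 -m jog '[[[-4.2,4.2,0],[0,0,0]],[[-4.2,4.2,0],[0,0,0]],[[-4.2,4.2,0],[0,0,0]],[[-4.2,4.2,0],[0,0,0]],[[-4.2,4.2,0],[0,0,0]],[[-4.2,4.2,0],[0,0,0]],[[-4.2,4.2,0],[0,0,0]],[[-4.2,4.2,0],[0,0,0]],[[-4.2,4.2,0],[0,0,0]],[[-4.2,4.2,0],[0,0,0]]]'
```

```text
[[309.70691629   0.         320.17943995]
 [  0.         309.70691629 194.34601978]
 [  0.           0.           1.        ]]
[[ 1.000e+00 -2.000e-04 -2.100e-03 -1.300e-03]
 [ 8.000e-04  9.583e-01  2.857e-01 -7.190e-02]
 [ 1.900e-03 -2.857e-01  9.583e-01  3.030e-02]
 [ 0.000e+00  0.000e+00  0.000e+00  1.000e+00]]
time_s: 1.35
tcp_pos: [0.4725, 0.1343, 0.4045]
tool_rot: [-180.0, -0.0, 74.8]
wrist_force: [0.6, 0.6, 0.3]
opening: 0.999
```

```bash
python3 -m jog '[[[-4.2,4.3,0.5],[0,0,0]],[[-4.2,4.3,0.5],[0,0,0]],[[-4.2,4.3,0.5],[0,0,0]],[[-4.2,4.3,0.5],[0,0,0]],[[0,0,0],[0,0,-9]],[[0,0,0],[0,0,-9]],[[0,0,0],[0,0,-9]],[[0,0,0],[0,0,0]]]'
python3 - <<'E'
from h import *
print(read_state()["tcp_pos"],read_state()["joint_positions"])
c=calibration("wrist");im,d=grab_frame("wrist");np.savez("pics/w1",im=im,d=d,T=c["T"],K=c["K"])
cv2.imwrite("pics/w1.png",im[:,:,::-1])
E
```

```text
time_s: 2.35
tcp_pos: [0.5939, -0.071, 0.3841]
tool_rot: [-179.9, -0.0, 101.7]
wrist_force: [-0.0, 0.3, -0.0]
opening: 1.0
[ 0.59393436 -0.07103683  0.38406885] [-9.20585698e+00  7.68429182e+00  1.02949280e+02 -1.05510791e-03
  6.94320099e+01 -1.10927848e+02]
```

View pics/w1.png

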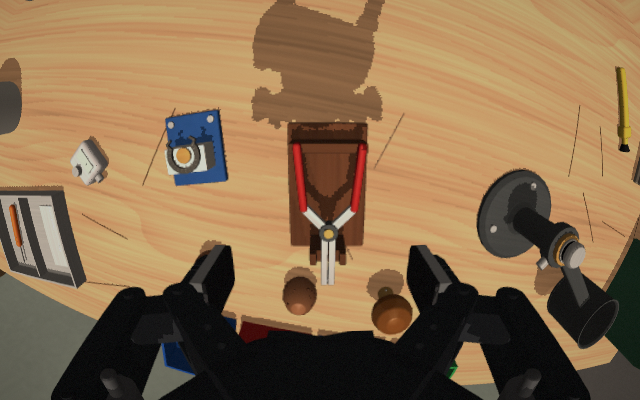

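The wrist view shows the pliers from above: pivot (329,234), red handles (297..306, 146..211) and (362..350, 146..211), tips (328,283). The ring is at (183,156), gap upwards, and the post top at (573,257).

```bash
cat >> h.py <<'E'
def rays(uv,K,T):
    uv=np.atleast_2d(np.asarray(uv,float)); a=(uv[:,0]-K[0,2])/K[0,0]; b=(uv[:,1]-K[1,2])/K[1,1]
    t=np.hypot(a,b)+1e-12; r=np.stack([a/t*np.sin(t),b/t*np.sin(t),np.cos(t)],-1)
    return r@T[:3,:3].T
def onz(uv,z,K,T):
    r=rays(uv,K,T); return (T[:3,3]+r*((z-T[2,3])/r[:,2])[:,None])
def wp(d,K,T):
    v,u=np.mgrid[0:400,0:640]; uv=np.stack([u.ravel(),v.ravel()],-1)
    r=rays(uv,K,T); rc=r@T[:3,2]
    return (T[:3,3]+r*(d.ravel()/rc)[:,None]).reshape(400,640,3)
E
python3 - <<'E'
from h import *
f=np.load("pics/w1.npz");im,d,T,K=[f[k] for k in("im","d","T","K")];I=im.astype(int);P=wp(d,K,T)
v,u=np.mgrid[0:400,0:640]
red=(I[...,0]>110)&(I[...,1]<60)&(I[...,2]<60)&(v>135)&(v<225)&(u>285)&(u<375)
L=[]
for s in (red&(u>329),red&(u<329)):
    q=np.stack([u[s],v[s]],-1); w=onz(q,.063,K,T)[:,:2]
    print(s.sum(),"depth z",np.nanmedian(P[s][:,2]),"mean",w.mean(0), "depth mean",P[s].mean(0)); dd=cv2.fitLine(w.astype(np.float32),2,0,.01,.01).ravel();print(np.degrees(np.arctan2(dd[1],dd[0])))
    L.append(w)
print("yaw from handle ends:",minr:=cv2.minAreaRect(np.vstack(L).astype(np.float32)*1000))
print("pivot",onz([[329,234]],.064,K,T),P[232:237,326:332].reshape(-1,3).mean(0))
print("tip",onz([[328,280]],.060,K,T),P[276:281,326:331].reshape(-1,3).mean(0))
for n,(a,b),z in(("post",(573,257),.138),("spigot",(184,156),.0435)): print(n,onz([[a,b]],z,K,T),P[b-2:b+3,a-2:a+3].reshape(-1,3).mean(0))
E
```

```text
506 depth z 0.06294265523571624 mean [ 0.58459864 -0.03691631] depth mean [ 0.58476761 -0.03678529  0.06251846]
5.9516063
517 depth z 0.06307612895813336 mean [ 0.59522851 -0.09342332] depth mean [ 0.59508231 -0.09341092  0.06376544]
16.74711
yaw from handle ends: ((590.0363159179688, -65.06118774414062), (68.2491455078125, 69.54620361328125), 10.722110748291016)
pivot [[ 0.64680481 -0.05284779  0.064     ]] [ 0.646735   -0.05339572  0.0644088 ]
tip [[ 0.70372565 -0.0414225   0.06      ]] [ 0.70104518 -0.04201328  0.06016497]
post [[0.59917587 0.19894719 0.138     ]] [0.59921317 0.19909643 0.13790234]
spigot [[ 0.60072458 -0.22210797  0.0435    ]] [ 0.60058367 -0.22186445  0.04406992]
```

```bash
python3 -m jog '[[[0.35,0.02,4.5],[0,0,0]],[[0.35,0.02,4.5],[0,0,0]],[[0,0,4],[0,0,0]],[[0,0,3],[0,0,0]],[[0,0,1.8],[0,0,0]],[[0,0,0],[0,0,0]]]'
python3 -m jog '[[[0,0,0],[0,0,0]],[[0,0,0],[0,0,0]],[[0,0,0],[0,0,0]],[[0,0,0],[0,0,0]]]' 5.9 50
```

```text
time_s: 3.15
tcp_pos: [0.5924, -0.0639, 0.2053]
tool_rot: [-179.8, -0.1, 101.8]
wrist_force: [-0.1, 0.3, -0.2]
opening: 1.0
time_s: 3.65
tcp_pos: [0.5942, -0.0642, 0.2102]
tool_rot: [179.8, 0.1, 101.8]
wrist_force: [-3.3, 0.7, 7.9]
opening: 0.693
```

```bash
python3 -m jog '[[[0,0,-0.5],[0,0,0]],[[0,0,-1],[0,0,0]],[[0,0,-2],[0,0,0]],[[0,0,-4],[0,0,0]],[[0,0,-3],[0,0,0]],[[0,0,0],[0,0,0]],[[0,0,0],[0,0,0]]]'
python3 - <<'E'
from h import *
s=read_state();print(s["tcp_pos"],s["tool_rot"],s["wrist_force"],s["torque"],s["opening"])
c=calibration("wrist");im,d=grab_frame("wrist");np.savez("pics/w2",im=im,d=d,T=c["T"],K=c["K"])
cv2.imwrite("pics/w2.png",im[:,:,::-1])
E
```

```text
time_s: 4.53
tcp_pos: [0.5927, -0.064, 0.3112]
tool_rot: [-180.0, -0.0, 101.8]
wrist_force: [-0.7, 0.4, -2.0]
opening: 0.689
[ 0.59265768 -0.06395903  0.31120151] [-1.79962010e+02 -1.33919102e-02  1.01827336e+02] [-0.65197214  0.42734899 -2.01594124] [-0.0507126  -0.01644832 -0.02156951] 0.6892801404514896
```

View pics/w2.png

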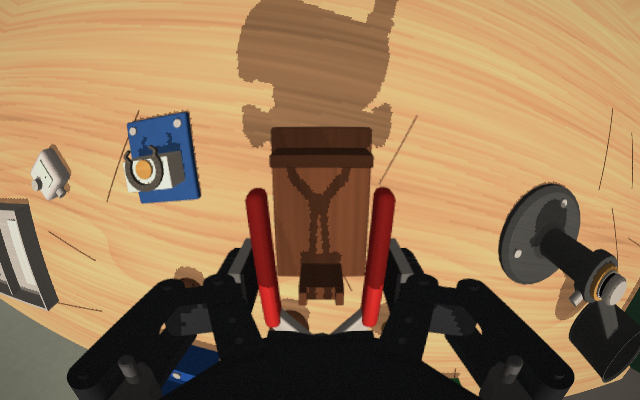

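The pliers are held with red handles at (262,255) and (382,255); the gripper body hides the jaws. The ring on its seat is at (145,170), gap upwards.

```bash
cat > handles.py <<'E'
from h import *
def tool(s):
    T=np.eye(4);T[:3,:3]=R.from_euler("xyz",s["tool_rot"],degrees=True).as_matrix();T[:3,3]=s["tcp_pos"];return T
def handles(im,d,K,T,Tt):
    I=im.astype(int);P=wp(d,K,T);v,u=np.mgrid[0:400,0:640]
    Q=(P-Tt[:3,3])@Tt[:3,:3]
    red=(I[...,0]>90)&(I[...,1]<70)&(I[...,2]<70)&(u>200)&(u<440)&(v>170)&(v<340)&(Q[...,2]>.1)&(Q[...,2]<.175)
    out=[]
    for s in(red&(u<320),red&(u>320)):
        q=Q[s]; zt=np.percentile(q[:,2],5); # top edge (nearest camera)
        # bin along y, top z and x centre of top band
        ys=np.arange(-.03,.031,.01);r=[]
        for y in ys:
            k=q[abs(q[:,1]-y)<.003]
            if len(k)>8:
                zt=np.percentile(k[:,2],10); m=k[k[:,2]<zt+.003]; r.append((y,m[:,0].min(),m[:,0].max(),zt))
        r=np.array(r); out.append((s.sum(),q[:,1].min(),np.round(r*1000,1),np.polyfit(r[:,0],r[:,3],1)))
    return out
E
python3 - <<'E'
from handles import *
s=read_state();f=np.load("pics/w2.npz");im,d,T,K=[f[k] for k in("im","d","T","K")]
for o in handles(im,d,K,T,tool(s)): print(*o)
for n in("w1","w2"):
    f=np.load(f"pics/{n}.npz");im,d,T,K=[f[k] for k in("im","d","T","K")]
    I=im.astype(int);P=wp(d,K,T); v,u=np.mgrid[0:400,0:640]; b=(u>110)&(u<235)&(v>95)&(v<210)
    m=b&(I[...,2]>I[...,0]+30)&(P[...,2]<.02); print(n,m.sum(),cv2.minAreaRect(onz(np.stack([u[m],v[m]],-1),.01,K,T)[:,:2].astype(np.float32)*1000))
    m=b&(P[...,2]>.034)&(P[...,2]<.055);q=P[m]; print(" block",m.sum(),cv2.minAreaRect(q[:,:2].astype(np.float32)*1000))
    m=b&(I.max(-1)<90)&(P[...,2]>.035)&(P[...,2]<.055); q=onz(np.stack([u[m],v[m]],-1),.044,K,T)[:,:2]; print(" ring",m.sum(),q.mean(0),cv2.minEnclosingCircle(q.astype(np.float32)*1000),np.median(P[m][:,2]))
    m=b&(I[...,0]>I[...,2]+60)&(P[...,2]>.038)&(P[...,2]<.055); q=onz(np.stack([u[m],v[m]],-1),.0435,K,T)[:,:2]; print(" brass",m.sum(),q.mean(0))
E
```

```text
2129 -0.03757458175400942 [[-30.  -32.4 -25.2 145.1]
 [-20.  -31.5 -24.5 145.1]
 [-10.  -31.1 -24.2 145.5]
 [  0.  -30.7 -23.7 145.5]
 [ 10.  -30.3 -23.  145.7]
 [ 20.  -30.  -22.3 145.9]
 [ 30.  -29.2 -22.2 146.3]] [0.0196114 0.1455801]
2150 -0.03754770183759428 [[-30.   21.1  28.  145.1]
 [-20.   20.5  28.1 145.3]
 [-10.   20.1  27.2 145.3]
 [  0.   19.8  26.8 145.6]
 [ 10.   19.2  27.3 145.9]
 [ 20.   18.6  26.1 146. ]
 [ 30.   18.5  25.9 146.3]] [0.02016657 0.14564002]
w1 2286 ((597.8189697265625, -223.21615600585938), (83.81593322753906, 69.82528686523438), 16.22019386291504)
 block 1187 ((600.3658447265625, -223.26962280273438), (40.193660736083984, 51.386444091796875), 16.386018753051758)
 ring 374 [ 0.6012101  -0.22048314] ((600.3956298828125, -218.87677001953125), 27.968950271606445) 0.04432774422966798
 brass 178 [ 0.60025232 -0.2237873 ]
w2 3204 ((597.6589965820312, -222.76693725585938), (83.3984146118164, 71.52062225341797), 16.138715744018555)
 block 1675 ((600.1422729492188, -223.12770080566406), (40.60302734375, 51.43476486206055), 16.82135772705078)
 ring 415 [ 0.59974049 -0.21961312] ((599.3336181640625, -217.2708740234375), 28.244966506958008) 0.04348664877214789
 brass 267 [ 0.60078403 -0.22441314]
```

```bash
python3 -m jog '[[[0,0,0],[0,0,-4.6]],[[-3.8,0.5,1],[0,0,0]],[[-3.8,0.5,1],[0,0,0]],[[-3.8,0.5,1],[0,0,0]],[[-3.9,0.5,1],[0,0,0]],[[0,0,0],[0,0,0]],[[0,0,0],[0,0,0]]]'
python3 - <<'E'
from handles import *
s=read_state();print(s["tcp_pos"],s["tool_rot"],s["wrist_force"],s["opening"])
c=calibration("wrist");im,d=grab_frame("wrist");np.savez("pics/w3",im=im,d=d,T=c["T"],K=c["K"],Tt=tool(s))
cv2.imwrite("pics/w3.png",cv2.resize(im[60:260,180:460,::-1],None,fx=2.8,fy=2.8,interpolation=2))
for o in handles(im,d,c["K"],c["T"],tool(s)): print(*o)
for n in("w1","w2","w3"):
    f=np.load(f"pics/{n}.npz");im,d,T,K=[f[k] for k in("im","d","T","K")]
    P=wp(d,K,T);q=P[(abs(P[...,2])<.006)&(d>0)]; A=np.c_[q[:,:2],np.ones(len(q))]
    th=np.radians(dict(w1=101.7,w2=101.8,w3=106.4)[n]); c=np.linalg.lstsq(A,q[:,2],rcond=None)[0]
    print(n,len(q),"slope tool x,y",c[:2]@[np.cos(th),np.sin(th)],c[:2]@[np.sin(th),-np.cos(th)],"z under cam",c@[*T[:2,3],1])
E
```

```text
time_s: 5.45
tcp_pos: [0.6547, -0.2048, 0.2695]
tool_rot: [-179.8, -0.2, 106.4]
wrist_force: [-0.3, 0.8, -1.5]
opening: 0.688
[ 0.65471129 -0.20478053  0.26954621] [-1.79826939e+02 -1.53682950e-01  1.06396113e+02] [-0.25241401  0.76524813 -1.53494317] 0.6884366181397287
2140 -0.038286481487341456 [[-30.  -32.3 -24.7 145.9]
 [-20.  -31.4 -24.2 146.1]
 [-10.  -30.9 -23.5 146.2]
 [  0.  -30.4 -23.5 146.5]
 [ 10.  -30.2 -22.7 146.6]
 [ 20.  -29.4 -22.1 146.9]
 [ 30.  -29.  -22.  147.4]] [0.02331948 0.14651809]
2155 -0.03831964628778339 [[-30.   21.1  28.1 145.9]
 [-20.   20.9  28.  146.1]
 [-10.   20.3  27.4 146.4]
 [  0.   20.   27.3 146.6]
 [ 10.   19.2  26.8 146.8]
 [ 20.   18.8  26.3 147.1]
 [ 30.   18.8  25.8 147.4]] [0.02366541 0.14660001]
w1 161106 slope tool x,y -0.001592643854114627 -0.0008282185611421101 z under cam 0.0005996803361533863
w2 157747 slope tool x,y -0.0015613935479004493 -0.0006932995966094969 z under cam 0.0005832275666596803
w3 155163 slope tool x,y -0.0018650955500191478 -0.00040735736907367273 z under cam 0.0006294300336214596
```

View pics/w3.png

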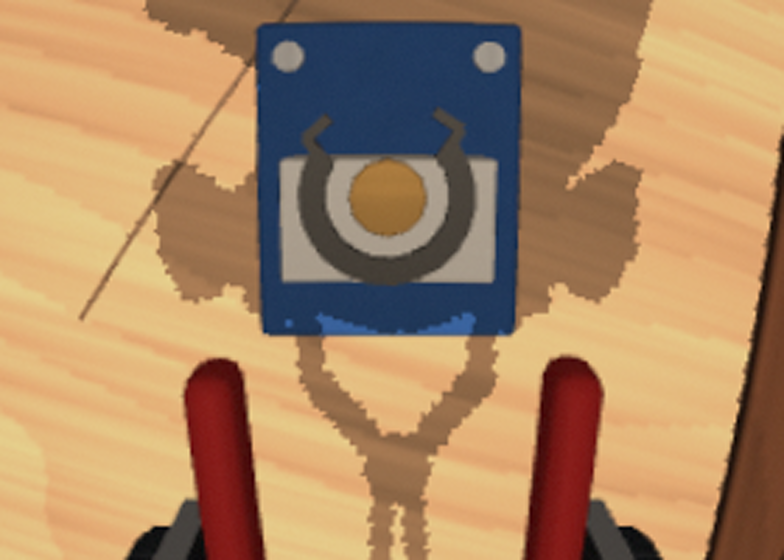

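The ring (crop centre (387,197), outer radius about 88 px = 20 mm) lies concentric with its spigot. Its lugs are at about (305,136) and (463,130), gap upwards. The handles show the pliers pitched about 1.3° tips-down, so I level them and measure again.

```bash
python3 -m jog '[[[0,0,0],[-1.3,0,0]],[[0,0,0],[0,0,0]],[[0,0,0],[0,0,0]]]'
cat > meas.py <<'E'
from handles import *
from scipy.optimize import least_squares
s=read_state();Tt=tool(s);print("tcp",s["tcp_pos"],s["tool_rot"],s["wrist_force"],s["opening"])
c=calibration("wrist");K,T=c["K"],c["T"];im,d=grab_frame("wrist");np.savez("pics/w4",im=im,d=d,T=T,K=K,Tt=Tt)
for o in handles(im,d,K,T,Tt): print(o[1],o[2].tolist(),o[3])
I=im.astype(int);P=wp(d,K,T);v,u=np.mgrid[0:400,0:640];b=(u>260)&(u<380)&(v>80)&(v<180)
m=b&(P[...,2]>.0425)&(P[...,2]<.049)&(I.max(-1)<110)&(I[...,2]<I[...,0]+5)
q=onz(np.stack([u[m],v[m]],-1),.044,K,T)[:,:2]
th=np.radians(s["tool_rot"][2]);ex=np.array([np.cos(th),np.sin(th)]);ey=np.array([np.sin(th),-np.cos(th)])
t=(q-s["tcp_pos"][:2])@np.c_[ex,ey]  # tool-aligned horizontal coords
# circle by occupancy: maximise points inside 14..20 annulus
def cost(p): r=np.hypot(*(t-p[:2]).T);k=abs(r-17)<6;return np.where(k,r-17,0)
c0=np.median(t,0)
best=min(((sum((abs(np.hypot(*(t-[a,bb]).T)-17)>3.3)),a,bb) for a in np.arange(c0[0]-.01,c0[0]+.01,.0005)*1 for bb in []),default=None)
E
python3 - <<'E'
exec(open("meas.py").read().split("# circle")[0])
t*=1000
g=[(np.sum(abs(np.hypot(*(t-[a,b]).T)-17)<3.2),a,b) for a in np.arange(-12,12,.25) for b in np.arange(-75,-35,.25)]
g=np.array(g);k=g[g[:,0]>=g[:,0].max()*.995];cc=k[:,1:].mean(0);print("n",len(t),"ring centre (tool x,y mm)",cc,g[:,0].max())
r=t-cc;h=r[(r[:,1]<-11)&(np.hypot(*r.T)<32)];A=h[h[:,0]<0];B=h[h[:,0]>0]
print("hooks",A.mean(0),B.mean(0),"extreme y",A[:,1].min(),B[:,1].min(),"x",A[:,0].min(),A[:,0].max(),B[:,0].min(),B[:,0].max())
print("axis angle deg from mean of mask",np.degrees(np.arctan2(*r[np.hypot(*r.T)<20].mean(0))))
im3=[np.sum(0)]
E
```

```text
time_s: 5.88
tcp_pos: [0.6555, -0.2046, 0.2722]
tool_rot: [178.7, 0.0, 106.5]
wrist_force: [-0.6, 0.1, -1.8]
opening: 0.692
tcp [ 0.65547702 -0.2046444   0.27218182] [1.78673497e+02 1.93342758e-02 1.06460518e+02] [-0.62516982  0.1123231  -1.82939442] 0.6916508980238543
-0.03816945118868121 [[-30.0, -32.0, -24.8, 146.0], [-20.0, -31.4, -24.4, 146.0], [-10.0, -30.9, -23.8, 146.3], [0.0, -30.7, -23.4, 146.4], [10.0, -30.0, -22.8, 146.7], [20.0, -29.3, -22.1, 147.0], [30.0, -29.1, -22.1, 147.2]] [0.02113872 0.14652179]
-0.038215211071710824 [[-30.0, 21.0, 28.2, 146.0], [-20.0, 20.5, 28.2, 146.2], [-10.0, 20.4, 27.2, 146.4], [0.0, 20.0, 27.0, 146.5], [10.0, 19.1, 26.8, 146.9], [20.0, 18.7, 26.0, 147.0], [30.0, 18.7, 25.8, 147.5]] [0.02438653 0.14663393]
n 1216 ring centre (tool x,y mm) [ -2.58333333 -58.41666667] 1116.0
hooks [-16.028381   -14.47385155] [ 14.10945695 -15.62063413] extreme y -17.971817239613024 -19.788932224125197 x -18.85651937176451 -12.533768372175091 10.51705005438856 16.7946367932471
axis angle deg from mean of mask 2.345431710278427
```

```bash
python3 -m jog '[[[0,0,0],[0,0,-2.7]],[[0.18,-3.9,0],[0,0,0]],[[0,-4.0,0],[0,0,0]],[[0,-4.0,0],[0,0,0]],[[0,-4.0,0.6],[0,0,0]],[[0,-3.2,0.6],[0,0,0]],[[0,0,0.6],[0,0,0]],[[0,0,0],[0,0,0]],[[0,0,0],[0,0,0]]]'
cat > two.py <<'E'
from handles import *
import sys
def crops(name,bs,f=5):
    o=[]
    for n,(x,y,w,h) in bs.items():
        im,d=grab_frame(n);np.savez(f"pics/{name}_{n}",im=im,d=d);o.append(cv2.resize(im[y:y+h,x:x+w],None,fx=f,fy=f,interpolation=2))
    cv2.imwrite(f"pics/{name}.png",np.hstack(o)[:,:,::-1])
E
python3 - <<'E'
from two import *
s=read_state();print(s["tcp_pos"],s["tool_rot"],s["wrist_force"],s["opening"])
crops("p1",dict(scene=(215,230,78,80),side=(305,270,78,80)))
E
```

```text
time_s: 7.05
tcp_pos: [0.476, -0.2658, 0.2499]
tool_rot: [178.6, 0.1, 109.2]
wrist_force: [0.4, -0.2, -1.7]
opening: 0.689
[ 0.47603324 -0.26583988  0.24992767] [1.78643821e+02 1.18041329e-01 1.09170593e+02] [ 0.35273195 -0.17301513 -1.67702291] 0.6892225319549146
```

View pics/p1.png

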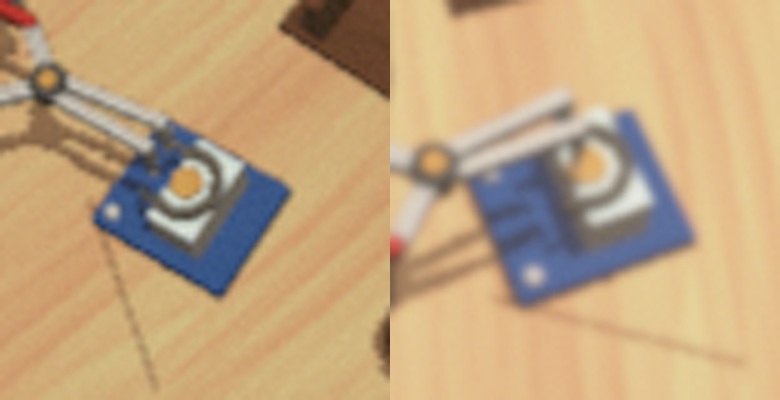

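Run:
```python
from h import *
def pz(n,uv,z):
    c=calibration(n);K,T=c["K"],c["T"];r=T[:3,:3]@np.array([(uv[0]-K[0,2])/K[0,0],(uv[1]-K[1,2])/K[1,1],1]);return T[:3,3]+r*(z-T[2,3])/r[2]
a=np.radians(19.2);E=np.array([[np.cos(a),np.sin(a)],[-np.sin(a),np.cos(a)]])
def bl(n,x,y,w,h):
    im=np.load(f"pics/p1_{n}.npz")["im"][y:y+h,x:x+w].astype(int); m=(im[...,0]>im[...,2]+70)&(im[...,0]>130)&(im[...,1]>80); v,u=np.nonzero(m);return u.mean()+x,v.mean()+y,len(u)
Z=.2499-.1539+.0088
for n,pb,sb in(("scene",(221,242,7,7),(248,262,9,9)),("side",(310,298,9,9),(340,298,10,10))):
    p=bl(n,*pb);s=bl(n,*sb);A=pz(n,p,Z);B=pz(n,s,.0435);print(n,np.round(p,1),np.round(s,1),"pivot",A,"spigot",B,"ahead,left mm",E@(B-A)[:2]*1000)
```

```text
scene [224.3 244.9  11. ] [251.7 266.1  27. ] pivot [ 0.53256836 -0.24515763  0.1048    ] spigot [ 0.60111496 -0.22175532  0.0435    ] ahead,left mm [72.43002717 -0.44210572]
side [312.8 301.4  23. ] [344.4 302.8  30. ] pivot [ 0.53040902 -0.24577969  0.1048    ] spigot [ 0.60055308 -0.22323324  0.0435    ] ahead,left mm [73.65717258 -1.77570893]
```

The crops show pivot at scene (46,77) / side (435,160) and spigot at (187,181) / (590,165), with the pins just outside the lugs over the gap. Triangulation agrees with the wrist measurement within 1–2 mm, so I go down.

```bash
python3 -m jog '[[[-0.05,-0.14,0.6],[0,0,0]],[[0,0,0.8],[0,0,0]],[[0,0,0.8],[0,0,0]],[[0,0,0.75],[0,0,0]],[[0,0,0],[0,0,0]],[[0,0,0],[0,0,0]]]'
python3 - <<'E'
from two import *
s=read_state();print(s["tcp_pos"],s["tool_rot"],s["wrist_force"],s["torque"],s["opening"])
crops("p2",dict(scene=(215,230,78,80),side=(305,270,78,80)))
E
```

```text
time_s: 7.9
tcp_pos: [0.4745, -0.2667, 0.2198]
tool_rot: [178.7, 0.1, 109.1]
wrist_force: [-0.1, -0.3, -1.4]
opening: 0.69
[ 0.47450316 -0.26671871  0.21983143] [1.78699906e+02 6.44055418e-02 1.09127036e+02] [-0.10983066 -0.3293907  -1.38943665] [ 0.0217452   0.05151972 -0.0166724 ] 0.6901903288214658
```

View pics/p2.png

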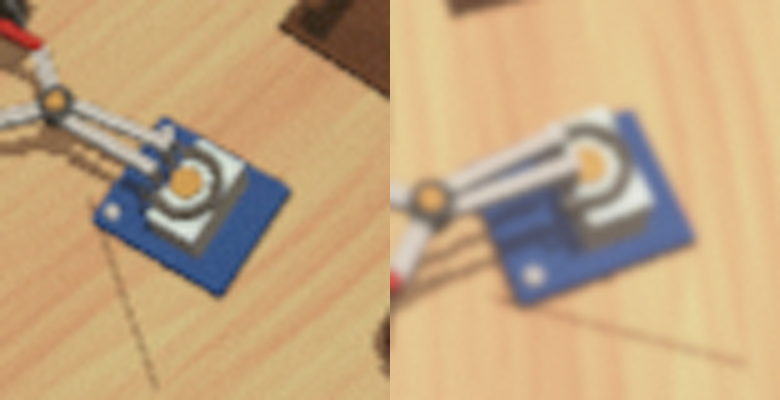

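No contact on the way in, and the crops show the tips sitting in the gap with the ring unmoved (spigot still at (187,181)). I squeeze in stages, raising the TCP as the pads swing forward.

```bash
python3 -m jog '[[[0,0,-0.12],[0,0,0]],[[0,0,-0.12],[0,0,0]],[[0,0,0],[0,0,0]]]' 4.8 70
python3 -m jog '[[[0,0.05,-0.08],[0,0,0]],[[0,0.05,0],[0,0,0]],[[0,0,0],[0,0,0]]]' 4.1 70
python3 - <<'E'
from handles import *
s=read_state();print(s["tcp_pos"],s["tool_rot"],s["wrist_force"],s["torque"],s["opening"])
c=calibration("wrist");im,d=grab_frame("wrist");np.savez("pics/w5",im=im,d=d)
for o in handles(im,d,c["K"],c["T"],tool(s)): print(o[1],o[2].tolist(),o[3])
E
```

```text
time_s: 8.38
tcp_pos: [0.474, -0.2666, 0.2223]
tool_rot: [178.7, 0.0, 109.1]
wrist_force: [-3.8, 0.4, -0.4]
opening: 0.567
time_s: 8.75
tcp_pos: [0.4736, -0.2661, 0.2222]
tool_rot: [179.0, -0.1, 109.2]
wrist_force: [-8.8, -0.8, 1.0]
opening: 0.481
[ 0.47362414 -0.26607513  0.22220841] [ 1.78952051e+02 -1.02267156e-01  1.09168239e+02] [-8.83750271 -0.8183347   0.99079257] [-0.13919236  1.26909225  0.07492482] 0.48139549396002645
-0.037126992029905694 [[-30.0, -18.7, -11.2, 149.4], [-20.0, -19.5, -12.4, 149.5], [-10.0, -20.0, -13.6, 149.6], [0.0, -21.0, -14.4, 149.5], [10.0, -22.8, -15.3, 149.7], [20.0, -24.0, -15.8, 149.8], [30.0, -24.4, -17.3, 149.8]] [0.00740433 0.14961091]
-0.03787109036090757 [[-30.0, 6.5, 14.1, 149.3], [-20.0, 8.3, 15.5, 149.5], [-10.0, 9.5, 16.4, 149.6], [0.0, 11.1, 17.9, 149.6], [10.0, 11.6, 38.6, 149.6], [20.0, 12.6, 20.7, 149.7], [30.0, 14.5, 21.2, 149.9]] [0.00872224 0.14959453]
```

```bash
python3 -m jog '[[[0,-0.15,0],[0,0,0]],[[0,-0.1,0],[0,0,0]],[[0,0,0],[0,0,0]]]'
python3 - <<'E'
from two import *
s=read_state();print(s["tcp_pos"],s["tool_rot"],s["wrist_force"],s["torque"],s["opening"])
crops("p3",dict(scene=(215,230,60,70),side=(305,270,60,70)),6)
E
```

```text
time_s: 9.18
tcp_pos: [0.473, -0.2672, 0.2231]
tool_rot: [178.7, 0.1, 109.1]
wrist_force: [-3.2, 0.0, -1.0]
opening: 0.478
[ 0.47301628 -0.26715905  0.22308227] [1.78692482e+02 7.27046142e-02 1.09131334e+02] [-3.23292854  0.01077568 -0.95002465] [0.12456477 0.48524216 0.13357929] 0.47839428484748014
```

View pics/p3.png

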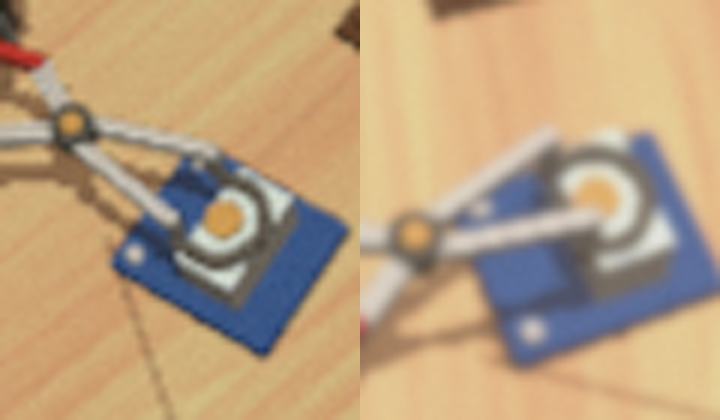

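The crops show both pins seated at the lugs, scene (180,235) and (210,155), and the ring starting to open. Backing off cut the rearward push, so I back off a little more and finish the squeeze.

```bash
python3 -m jog '[[[0,-0.15,0],[0,0,0]],[[0,0,0],[0,0,0]]]'
python3 -m jog '[[[0,0,-0.05],[0,0,0]],[[0,0,-0.05],[0,0,0]],[[0,0,0],[0,0,0]],[[0,0,0],[0,0,0]]]' 3.5 80
```

```text
time_s: 9.52
tcp_pos: [0.4721, -0.268, 0.2234]
tool_rot: [178.6, 0.1, 109.1]
wrist_force: [-0.3, 0.0, -2.1]
opening: 0.483
time_s: 10.02
tcp_pos: [0.4715, -0.2676, 0.224]
tool_rot: [178.7, 0.1, 109.1]
wrist_force: [-0.1, 0.3, -2.8]
opening: 0.414
```

```bash
python3 -m jog '[[[0,0,-0.03],[0,0,0]],[[0,0,-0.03],[0,0,0]],[[0,0,0],[0,0,0]],[[0,0,0],[0,0,0]]]' 2.8 80
python3 - <<'E'
from handles import *
s=read_state();print(s["tcp_pos"],s["tool_rot"],s["wrist_force"],s["torque"],s["opening"]*85.4)
c=calibration("wrist");im,d=grab_frame("wrist");np.savez("pics/w6",im=im,d=d)
for o in handles(im,d,c["K"],c["T"],tool(s)): print(o[1],o[2].tolist(),o[3])
E
```

```text
time_s: 10.52
tcp_pos: [0.4715, -0.2676, 0.2246]
tool_rot: [178.7, 0.1, 109.1]
wrist_force: [-0.4, -0.2, -0.9]
opening: 0.348
[ 0.47146617 -0.26764225  0.22456365] [1.78704705e+02 6.03921871e-02 1.09131180e+02] [-0.36427863 -0.17093009 -0.89978565] [0.03093172 0.04976452 0.01507081] 29.731559380165823
-0.03584513004520505 [[-30.0, -10.2, -2.7, 150.7], [-20.0, -12.7, -4.4, 150.5], [-10.0, -45.8, -6.7, 150.8], [0.0, -16.1, -8.7, 150.9], [10.0, -18.0, -10.3, 150.8], [20.0, -18.5, -12.5, 151.2], [30.0, -21.6, -14.4, 151.4]] [0.01358948 0.15091488]
-0.03619150725320014 [[-30.0, -1.0, 6.6, 150.5], [-20.0, 0.7, 8.5, 150.7], [-10.0, 3.4, 10.6, 150.9], [0.0, 5.4, 12.4, 150.9], [10.0, 12.9, 14.2, 144.7], [20.0, 9.3, 14.8, 151.2], [30.0, 11.2, 18.8, 151.6]] [-0.00736396  0.15007112]
```

```bash
python3 -m jog '[[[0,0,-0.2],[0,0,0]],[[0,0,-0.3],[0,0,0]],[[0,0,-0.5],[0,0,0]],[[0,0,-1],[0,0,0]],[[0,0,-1.5],[0,0,0]],[[0,0,-1],[0,0,0]],[[0,0,0],[0,0,0]],[[0,0,0],[0,0,0]],[[0,0,0],[0,0,0]]]'
python3 - <<'E'
from two import *
s=read_state();print(s["tcp_pos"],s["tool_rot"],s["wrist_force"],s["torque"],s["opening"])
crops("p4",dict(scene=(215,225,60,70),side=(305,250,60,70)),6)
E
```

```text
time_s: 11.7
tcp_pos: [0.4702, -0.2677, 0.2689]
tool_rot: [178.7, 0.0, 109.1]
wrist_force: [-0.5, -0.2, -3.0]
opening: 0.35
[ 0.47020587 -0.26772403  0.26891884] [1.78746003e+02 4.19677100e-03 1.09129082e+02] [-0.47505607 -0.18561101 -2.9747353 ] [-0.05891127  0.08714514  0.05035367] 0.35008839017910653
```

View pics/p4.png

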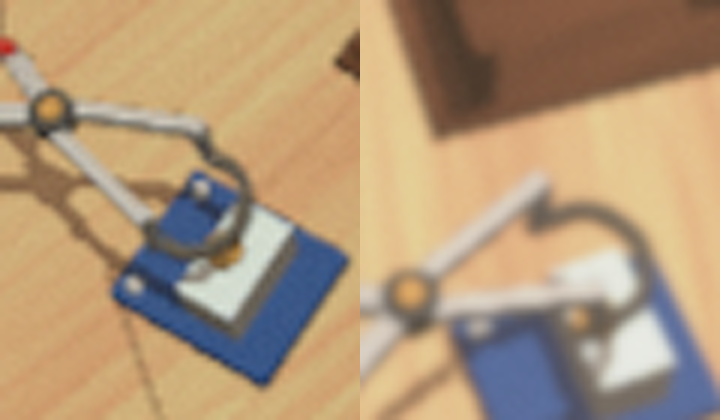

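The ring hangs spread on both tips, at scene (205,140)/(155,235) with its bow at (245,205), clear of the seat. Next I measure its height and tilt from depth.

```bash
cat > ringpl.py <<'E'
from h import *
# scene/side cloud near expected ring centre C (x,y,z) -> plane fit and extent
def ringfit(C,rad=.03,dz=.012,tag=None):
    out={}
    for n in("scene","side"):
        im,d,P=cloud(n)
        if tag: np.savez(f"pics/{tag}_{n}",im=im,P=P)
        I=im.astype(int);m=(abs(P[...,2]-C[2])<dz)&(np.hypot(P[...,0]-C[0],P[...,1]-C[1])<rad)&(I.max(-1)<115)&(I.max(-1)-I.min(-1)<45)
        q=P[m];
        for _ in range(3):
            A=np.c_[q[:,:2]-C[:2],np.ones(len(q))];c=np.linalg.lstsq(A,q[:,2],rcond=None)[0];r=q[:,2]-A@c;q=q[abs(r)<max(.0025,2*r.std())]
        print(n,len(q),"plane slope",c[:2],"z at C",c[2],"rms",r.std(),"mean",q.mean(0)); out[n]=q
    return out
E
python3 - <<'E'
from ringpl import *
from scipy.optimize import least_squares
s=read_state();h=np.radians(19.13);e=np.array([np.cos(h),np.sin(h)])
piv=s["tcp_pos"][:2]+e*(.0558+.0036);C=np.r_[piv+e*(.0584+.012),.087];print(C)
q=ringfit(C,tag="r1")
for n,k in q.items():
    t=(k[:,:2]-C[:2])@np.array([[e[0],-e[1]],[e[1],e[0]]])*1000
    print(n,"fwd range",np.percentile(t[:,0],[1,99]),"left",np.percentile(t[:,1],[1,99]))
E
```

```text
[ 0.59289858 -0.22525499  0.087     ]
scene 53 plane slope [-0.05640999 -0.04280839] z at C 0.0886842553785133 rms 0.0014016472701793381 mean [ 0.60642671 -0.22543994  0.08784008]
side 11 plane slope [-0.83183622 -0.24742213] z at C 0.08802180420512566 rms 0.003694846974151718 mean [ 0.59045205 -0.23807151  0.09322801]
scene fwd range [-6.39655821 24.36482377] left [-22.44506054  22.55755496]
side fwd range [-9.59299481 -2.23874533] left [-23.80175627  19.99879926]
```

Run:
```python
from h import *
f=np.load("pics/w1.npz");K,T=f["K"],f["T"];print("head wrist",onz([[583,310]],.135,K,T))
def pz(n,uv,z):
    c=calibration(n);K,T=c["K"],c["T"];r=T[:3,:3]@np.array([(uv[0]-K[0,2])/K[0,0],(uv[1]-K[1,2])/K[1,1],1]);return T[:3,3]+r*(z-T[2,3])/r[2]
print("head scene",pz("scene",(424,147),.135))
s=read_state();h=np.radians(19.13);e=np.array([np.cos(h),np.sin(h)])
for n,(x,y,w,hh) in dict(scene=(219,238,10,10),side=(368-360+305-2,293//6+250-6,12,12)).items():
    im=np.load(f"pics/p4_{n}.npz")["im"][y:y+hh,x:x+w].astype(int);m=(im[...,0]>im[...,2]+70)&(im[...,0]>130)&(im[...,1]>80)&(im[...,1]<185);v,u=np.nonzero(m);p=pz(n,(u.mean()+x,v.mean()+y),.2689-.157+.0088);dd=p[:2]-s["tcp_pos"][:2];print(n,len(u),u.mean()+x,v.mean()+y,"ahead",dd@e*1000,"left",dd@[-e[1],e[0]]*1000)
for n,(x,y,w,hh) in dict(scene=(355,143,22,22),side=(315,138,22,18)).items():
    g=np.load(f"pics/{n}.npz");P=g["P"][y:y+hh,x:x+w].reshape(-1,3);P=P[abs(P[:,2]-.1375)<.0035];print(n,"post top",len(P),P.mean(0),P.min(0),P.max(0))
```

```text
head wrist [[0.66827631 0.28015374 0.135     ]]
head scene [0.69974186 0.34567462 0.135     ]
scene 28 224.64285714285714 241.0 ahead 67.62941546757719 left 5.833369579902536
side 31 314.80645161290323 297.1290322580645 ahead 68.02220497768127 left 0.32341816842511056
scene post top 66 [0.60170725 0.20915404 0.13704631] [0.58852496 0.19388713 0.13413064] [0.61455272 0.22451105 0.14064502]
side post top 53 [0.59719809 0.20677882 0.13670819] [0.58389312 0.1937342  0.134054  ] [0.61132154 0.22144049 0.13900003]
```

Run:
```python
from h import *
f=np.load("pics/w1.npz");K,T=f["K"],f["T"]
for n,p in dict(post=(.5995,.208,.138),postw=(.599,.2005,.138),head=(.70,.345,.135),base=(.5995,.208,.01)).items():
    c=T[:3,:3].T@(np.array(p)-T[:3,3]);r=np.hypot(c[0],c[1]);t=np.arctan2(r,c[2]);print(n,K[0,2]+K[0,0]*t*c[0]/r,K[1,2]+K[0,0]*t*c[1]/r,np.degrees(t))
d=f["d"]
P=wp(d,K,T)
m=(abs(P[...,2]-.1375)<.003)&(np.hypot(P[...,0]-.6,P[...,1]-.203)<.03);v,u=np.nonzero(m);print("post pix",u.mean(),v.mean(),len(u),P[m].mean(0),P[m].min(0),P[m].max(0))
m=(abs(P[...,2]-.135)<.004)&(np.hypot(P[...,0]-.7,P[...,1]-.345)<.06);v,u=np.nonzero(m);print("rim pix",len(u),u.min() if len(u) else 0,u.max() if len(u) else 0,v.mean())
```

```text
post 577.5118545372256 258.008302460191 49.0417022476608
postw 573.8728438252149 256.97946373515254 48.34248287596764
head 595.7617699908285 327.8896535178553 56.653368530770216
base 518.234958295058 217.05535744669976 36.88034386241869
post pix 575.8536585365854 256.2713414634146 328 [0.59811715 0.2045252  0.13739697] [0.5841452  0.19145149 0.13450317] [0.61334451 0.21996508 0.13945576]
rim pix 338 577 618 323.4378698224852
```

```bash
python3 -m jog '[[[0,0,-1.5],[0,0,0]],[[0,0,-3],[0,0,0]],[[1.0,0.36,-2.5],[0,0,0]],[[2.2,0.8,-1.2],[0,0,0]],[[3.5,1.26,0],[0,0,0]],[[4.5,1.6,0],[0,0,0]],[[4.5,1.6,0],[0,0,0]],[[4.5,1.6,0],[0,0,0]],[[4.5,1.6,0],[0,0,0]],[[4.5,1.6,0],[0,0,0]]]'
python3 -m jog '[[[4.2,1.5,0],[0,0,0]],[[3.3,1.2,0],[0,0,0]],[[2.4,0.9,0],[0,0,0]],[[1.2,0.4,0],[0,0,0]],[[0.3,0.1,0],[0,0,0]],[[0,0,0],[0,0,0]],[[0,0,0],[0,0,0]]]'
```

```text
time_s: 13.15
tcp_pos: [0.4714, 0.0431, 0.355]
tool_rot: [178.6, 0.1, 109.1]
wrist_force: [0.5, -0.0, -2.2]
opening: 0.346
time_s: 14.02
tcp_pos: [0.4729, 0.1619, 0.3543]
tool_rot: [178.7, 0.1, 109.1]
wrist_force: [-0.0, 0.4, -1.7]
opening: 0.344
```

```bash
cat > hov.py <<'E'
from h import *
import sys
from scipy.optimize import least_squares
def hover(h_deg,zring,zpost=.138,N=4,save=None):
    s=read_state();h=np.radians(h_deg);e=np.array([np.cos(h),np.sin(h)]);l=np.array([-e[1],e[0]]);E=np.c_[e,l]
    o=s["tcp_pos"][:2]+e*.1355   # expected ring origin
    for n in("scene","side"):
        fr=[cloud(n) for _ in range(N)];im=fr[0][0];P=np.nanmean([f[2] for f in fr],0)
        if save:np.savez(f"pics/{save}_{n}",im=im,P=P)
        I=np.mean([f[0] for f in fr],0);mx=I.max(-1);sat=mx-I.min(-1)
        t=(P[...,:2]-o)@E*1000;z=P[...,2]*1000;r=np.hypot(t[...,0],t[...,1])
        m=(abs(z-zring*1000-2)<7)&(r<27)&(r>10)&(mx<125)&(t[...,0]>-14)
        q=np.c_[t[m],z[m]]
        for _ in range(4):
            A=np.c_[q[:,:2],np.ones(len(q))];c=np.linalg.lstsq(A,q[:,2],rcond=None)[0];rs=q[:,2]-A@c;q=q[abs(rs)<max(1.2,2*rs.std())]
        b=q[q[:,0]>2]  # bow part: centreline radius 17 about the ring origin
        f=least_squares(lambda p:np.hypot(b[:,0]-p[0],b[:,1]-p[1])-17,[0,0],loss="soft_l1")
        k=(abs(z-zpost*1000)<2.5)&(r<32);pp=t[k]
        print(n,"ring px",len(q),"slope fwd,left",c[:2].round(3),"z0",c[2].round(1),"rms",rs.std().round(2),"origin",f.x.round(2),"n",len(b),"| post px",k.sum(),"mean",pp.mean(0).round(2) if k.any() else None,"range",pp.min(0).round(1),pp.max(0).round(1))
    return s
E
python3 - <<'E'
from hov import *
s=hover(19.13,.172,save="h1");print(s["tcp_pos"])
o=[]
for n,(x,y) in dict(scene=(335,110),side=(290,105)).items():
    o.append(cv2.resize(np.load(f"pics/h1_{n}.npz")["im"][y:y+70,x:x+65],None,fx=6,fy=6,interpolation=2))
cv2.imwrite("pics/h1.png",np.hstack(o)[:,:,::-1])
E
```

```text
scene ring px 44 slope fwd,left [ 0.002 -0.007] z0 172.2 rms 1.09 origin [ 1.67 -0.42] n 28 | post px 42 mean [1.97 1.28] range [-10.5  -9.9] [14.3 15.8]
side ring px 22 slope fwd,left [-0.046 -0.004] z0 172.3 rms 0.52 origin [-0.03 -2.5 ] n 13 | post px 46 mean [-3.87  1.89] range [-16.2  -8.9] [ 9.8 13. ]
[0.47285276 0.16188611 0.35433876]
```

View pics/h1.png

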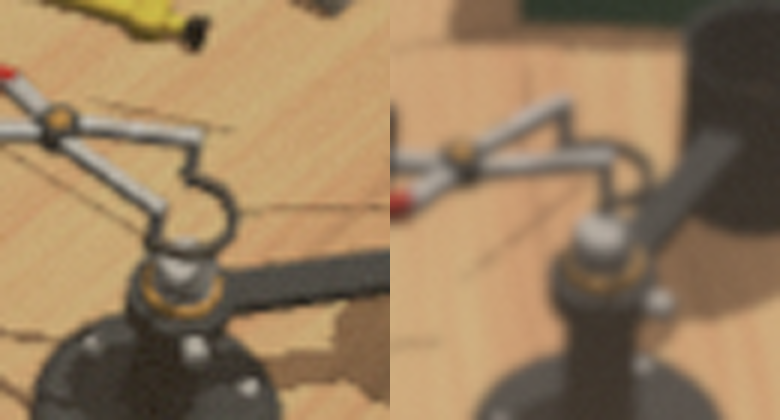

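The ring hangs level above the post. In the scene crop the ring centre is about (195,215) and the post top (180,265); in the side crop the post top is (600,235). I shift to centre, come down to just above the post and measure again where parallax is small.

```bash
python3 -m jog '[[[0.22,0.24,0],[0,0,0]],[[0,0,1.1],[0,0,0]],[[0,0,1.2],[0,0,0]],[[0,0,0],[0,0,0]],[[0,0,0],[0,0,0]]]'
python3 - <<'E'
from hov import *
s=hover(19.13,.146,zpost=.1375,save="h2");print(s["tcp_pos"],s["tool_rot"],s["wrist_force"])
# model overlay: ring at nominal pose vs. post, in scene/side crops
h=np.radians(19.13);e=np.array([np.cos(h),np.sin(h)]);o=s["tcp_pos"][:2]+e*.1355
out=[]
for n,(x,y) in dict(scene=(340,120),side=(295,115)).items():
    im=np.load(f"pics/h2_{n}.npz")["im"];out.append(cv2.resize(im[y:y+65,x:x+65],None,fx=6,fy=6,interpolation=2))
cv2.imwrite("pics/h2.png",np.hstack(out)[:,:,::-1])
# image-only: dark ring pixels and bright post pixels projected on their planes
for n in("scene","side"):
    g=np.load(f"pics/h2_{n}.npz");I=g["im"].astype(int);c=calibration(n);K,T=c["K"],c["T"];v,u=np.mgrid[0:400,0:640]
    r=np.stack([(u-K[0,2])/K[0,0],(v-K[1,2])/K[1,1],np.ones(u.shape)],-1)@T[:3,:3].T
    E=np.c_[e,[-e[1],e[0]]]
    def pl(z): return ((T[:3,3]+r*((z-T[2,3])/r[...,2])[...,None])[...,:2]-o)@E*1000
    t=pl(.138);m=(I.min(-1)>105)&(I.max(-1)-I.min(-1)<45)&(np.hypot(t[...,0]+4,t[...,1])<24)&(abs(g["P"][...,2]-.136)<.006)
    print(n,"bright post",m.sum(),t[m].mean(0),t[m].min(0),t[m].max(0))
E
```

```text
time_s: 15.05
tcp_pos: [0.4748, 0.1657, 0.3311]
tool_rot: [178.7, 0.1, 109.1]
wrist_force: [0.3, -0.5, -2.4]
opening: 0.355
scene ring px 51 slope fwd,left [-0.017 -0.016] z0 149.7 rms 1.03 origin [ 2.35 -0.81] n 33 | post px 38 mean [-1.3   3.93] range [-11.4 -17.4] [10.1 12.7]
side ring px 31 slope fwd,left [-0.043 -0.008] z0 149.7 rms 0.43 origin [-0.26 -1.53] n 18 | post px 27 mean [-9.83  1.47] range [-19.8 -13.5] [ 7.4 11.1]
[0.47481245 0.16569006 0.33108165] [1.78741215e+02 6.02564306e-02 1.09126869e+02] [ 0.28208122 -0.47077458 -2.4330239 ]
scene bright post 32 [-1.63957281  3.14944049] [-11.37284622  -5.11031826] [ 9.1087799  11.69808885]
side bright post 21 [-9.03845323  2.0539407 ] [-17.81292661  -6.94758943] [ 5.9091235  11.66243413]
```

View pics/h2.png

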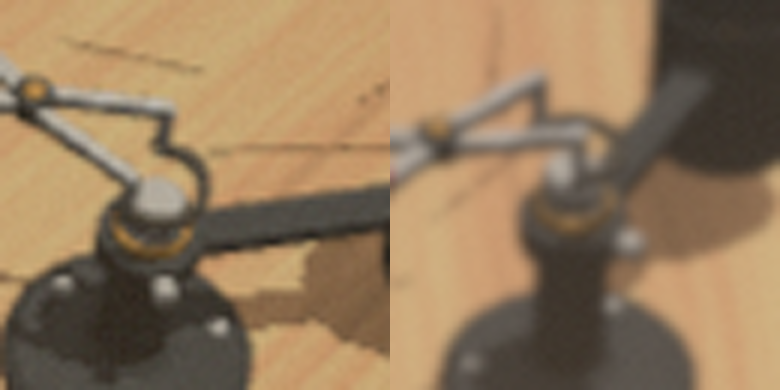

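The scene crop shows the post top (158,198) centred inside the ring; the measured post offset from the ring eye is about 0.5 mm in each axis. Going down in stages while watching the forces.

```bash
python3 -m jog '[[[-0.04,-0.08,0.3],[0,0,0]],[[0,0,0.4],[0,0,0]],[[0,0,0.3],[0,0,0]],[[0,0,0],[0,0,0]],[[0,0,0],[0,0,0]]]'
python3 -c "
from bench import *
for _ in range(3):
    s=read_state();print(s['tcp_pos'],s['wrist_force'],s['torque']);grab_frame('side')"
```

```text
time_s: 16.08
tcp_pos: [0.4745, 0.1652, 0.3214]
tool_rot: [178.7, 0.1, 109.1]
wrist_force: [0.7, 0.4, -3.1]
opening: 0.35
[0.47451151 0.16515337 0.32141271] [ 0.70083167  0.41775943 -3.10685331] [-0.04941369  0.0578976  -0.02536039]
[0.47455527 0.16516775 0.32152516] [ 0.02429985 -0.83580218 -2.40006267] [-0.09046167  0.07144355 -0.02972342]
[0.47456322 0.16515969 0.32157999] [-0.32922029  0.97452627 -1.99770136] [-0.01593115  0.0257706  -0.02619913]
```

```bash
cat > fm.py <<'E'
from bench import *
import numpy as np
a=[]
for _ in range(5):
    s=read_state();a.append(np.r_[s['tcp_pos']*1000,s['wrist_force'],s['torque']]);grab_frame('side')
print(np.round(np.mean(a,0),2),s["tool_rot"].round(2),s["opening"],s["time_s"])
E
python3 -m jog '[[[0,-0.01,0.3],[0,0,0]],[[0,-0.01,0.3],[0,0,0]],[[0,0,0],[0,0,0]],[[0,0,0],[0,0,0]]]' && python3 fm.py
python3 -m jog '[[[0,-0.01,0.3],[0,0,0]],[[0,-0.01,0.25],[0,0,0]],[[0,0,0],[0,0,0]],[[0,0,0],[0,0,0]]]' && python3 fm.py
python3 - <<'E'
from hov import *
s=hover(19.13,.126,zpost=.1375,save="h3")
for n in("scene","side"):
    P=np.load(f"pics/h3_{n}.npz")["P"];r=np.hypot(P[...,0]-.599,P[...,1]-.207);m=(r>.09)&(r<.14)&(abs(P[...,2])<.006);q=P[m];A=np.c_[q[:,:2]-[.599,.207],np.ones(len(q))];print(n,"bench z at lamp",np.linalg.lstsq(A,q[:,2],rcond=None)[0])
    m=(r<.017)&(abs(P[...,2]-.138)<.004);print("post top z",np.percentile(P[m][:,2],[50,75,90]),m.sum(),np.median(P[m],0))
    g=np.load(f"pics/{n}.npz")["P"];m=(np.hypot(g[...,0]-.599,g[...,1]-.207)<.011)&(abs(g[...,2]-.138)<.005);print("first-view post top z",np.median(g[m],0),m.sum())
E
```

```text
time_s: 16.73
tcp_pos: [0.4744, 0.1651, 0.3153]
tool_rot: [178.7, 0.1, 109.1]
wrist_force: [0.7, -0.2, -1.9]
opening: 0.347
[ 4.7446e+02  1.6510e+02  3.1548e+02  5.4000e-01 -1.9000e-01 -2.2800e+00
 -3.0000e-02  1.0000e-01 -0.0000e+00] [1.7869e+02 6.0000e-02 1.0912e+02] 0.3509488034506657 16.925
time_s: 17.48
tcp_pos: [0.4744, 0.1651, 0.3099]
tool_rot: [178.7, 0.1, 109.1]
wrist_force: [0.7, 0.2, -2.6]
opening: 0.351
[ 4.7439e+02  1.6508e+02  3.0997e+02  5.0000e-02  1.0000e-01 -2.4000e+00
 -5.0000e-02  6.0000e-02  1.0000e-02] [1.7869e+02 6.0000e-02 1.0913e+02] 0.3545212091468116 17.675
scene ring px 59 slope fwd,left [-0.06   0.028] z0 129.0 rms 1.48 origin [ 1.98 -0.21] n 40 | post px 67 mean [-1.86  1.37] range [-14.5 -21.1] [13.1 22.7]
side ring px 25 slope fwd,left [-0.043  0.015] z0 128.0 rms 0.71 origin [-3.18 -3.66] n 14 | post px 37 mean [-4.67  0.21] range [-17.6 -24.2] [ 7.6 19.8]
scene bench z at lamp [-3.49701493e-04 -4.24668465e-04  9.02988043e-05]
post top z [0.13797044 0.13865095 0.13914987] 66 [0.60189227 0.20946608 0.13797044]
first-view post top z [0.59855273 0.20648814 0.13713142] 36
side bench z at lamp [-0.00159247 -0.00111394 -0.00093887]
post top z [0.13729895 0.13749041 0.13768046] 29 [0.60238763 0.21210672 0.13729895]
first-view post top z [0.59824952 0.20525986 0.13720184] 33
```

```bash
python3 -m jog '[[[0,0,0.1],[0,0,0]],[[0,0,0.1],[0,0,0]],[[0,0,0],[0,0,0]],[[0,0,0],[0,0,0]],[[0,0,0],[0,0,0]]]' && python3 fm.py
python3 - <<'E'
from handles import *
s=read_state();c=calibration("wrist");im,d=grab_frame("wrist")
for o in handles(im,d,c["K"],c["T"],tool(s)): print(o[1],o[2].tolist(),o[3])
from hov import *
hover(19.13,.125,zpost=.1375,save="h4",N=6)
E
```

```text
time_s: 18.75
tcp_pos: [0.4744, 0.1651, 0.3079]
tool_rot: [178.7, 0.1, 109.1]
wrist_force: [0.2, -0.2, -1.6]
opening: 0.351
[ 4.7441e+02  1.6509e+02  3.0796e+02  3.6000e-01 -2.7000e-01 -1.9900e+00
 -2.0000e-02  9.0000e-02  2.0000e-02] [1.7870e+02 6.0000e-02 1.0913e+02] 0.35349384409611423 18.95
-0.03641558344035326 [[-30.0, -10.7, -3.1, 150.3], [-20.0, -12.7, -4.4, 150.4], [-10.0, -14.3, -7.1, 150.5], [0.0, -16.2, -9.0, 150.7], [10.0, -18.1, -10.3, 150.9], [20.0, -18.6, -12.5, 151.2], [30.0, -21.7, -14.4, 151.6]] [0.02098585 0.15081424]
-0.036445955663506995 [[-30.0, -1.0, 7.0, 150.3], [-20.0, 0.7, 8.4, 150.5], [-10.0, 3.4, 10.6, 150.7], [0.0, 5.4, 12.4, 150.9], [10.0, 12.8, 14.2, 144.9], [20.0, 9.2, 14.8, 151.2], [30.0, 11.2, 18.8, 151.5]] [-0.00381355  0.14999505]
scene ring px 59 slope fwd,left [-0.059  0.055] z0 127.0 rms 1.68 origin [ 1.76 -0.72] n 39 | post px 71 mean [-2.07  1.1 ] range [-14.1 -22.4] [11.9 21.3]
side ring px 29 slope fwd,left [-0.061  0.062] z0 126.2 rms 1.15 origin [-2.1  -2.26] n 17 | post px 41 mean [-4.87  1.02] range [-17.7 -23.6] [ 7.3 20.5]
```

```bash
python3 fm.py; python3 fm.py; python3 -m jog '[[[0,0,-0.03],[0,0,0]],[[0,0,0],[0,0,0]],[[0,0,0],[0,0,0]]]'; python3 fm.py; python3 fm.py
```

```text
[ 4.7439e+02  1.6508e+02  3.0793e+02  1.5000e-01  4.0000e-02 -1.6100e+00
 -2.0000e-02  7.0000e-02  3.0000e-02] [1.7870e+02 6.0000e-02 1.0913e+02] 0.35169796540288706 19.85
[ 4.7439e+02  1.6509e+02  3.0791e+02 -2.0000e-01 -1.9000e-01 -2.0400e+00
 -3.0000e-02  8.0000e-02 -2.0000e-02] [1.7870e+02 6.0000e-02 1.0913e+02] 0.34988476144117725 20.1
time_s: 20.52
tcp_pos: [0.4744, 0.1651, 0.3083]
tool_rot: [178.7, 0.1, 109.1]
wrist_force: [0.0, -0.1, -1.7]
opening: 0.351
[ 4.7437e+02  1.6507e+02  3.0822e+02 -1.4000e-01 -1.0000e-02 -2.0300e+00
  0.0000e+00  8.0000e-02  0.0000e+00] [1.7870e+02 6.0000e-02 1.0913e+02] 0.3502101891726158 20.725
[ 4.7437e+02  1.6508e+02  3.0822e+02 -1.9000e-01  3.0000e-02 -2.4500e+00
 -2.0000e-02  9.0000e-02  1.0000e-02] [1.7870e+02 6.0000e-02 1.0913e+02] 0.34979128194821524 20.975
```

```bash
python3 -c "
from bench import *
print(sign_off())"
```

```text
the job is handed in; nothing more can be done
None
```

I took the pliers off their rest, spread the ring on its seat and lifted it off on the tips. It is now slid down the lamp post and held open around the groove. I handed the job in at about 21 s; no verdict was reported.

**What the last checks showed:**
- **Squeeze:** the gripper opening reads about 30 mm and each handle has turned about 0.2 rad inward, which fits the handles being squeezed home. The lever and ring-arm joints themselves can't be read.
- **Height:** the ring's middle is about 125.5 mm above the bench, from both the wrist and the room cameras, give or take about 1 mm. The groove's middle is at 125 mm.
- **Free of the lamp:** sideways force averages under 0.3 N. The downward force (about 2.0–2.5 N) matches the weight of pliers and ring, so nothing is resting on the washer or pushing on the post.
- **Centring:** just before it went over the post, the ring was within about 1 mm of centred on average. The two room cameras disagreed by about 2.5 mm, and it met no contact on the way down.

**What disagreed or went wrong:**
- **Ring tilt:** the readings were noisy. The ring's back looks 0.02–0.06 rad low. The last readings also showed about 0.06 rad sideways, which I put down to the dark hub behind the ring. Combined, that is still under the 0.12 rad limit.
- **First squeeze:** the tips were 2–3 mm too far forward and pushed back with about 9 N. I backed off until that was gone, then finished squeezing.

The fingers stayed on the handles, and I saw nothing else in the scene get pushed. I did not measure the eggs, bulb, lifter, counter or swing arm again at the end.

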